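# Lay out an incense sample set in its nests

## Robot

A 6-joint arm with a two-finger parallel gripper is mounted at the origin on the work surface. World frame = base frame: x ahead of the robot, y to its left, z up, the work surface at z = 0. Lengths are in m, angles in rad, forces in N, time in s.
With the tool pointing down it reaches from about 0.35 to 0.85 m from the base axis. Payload 8.1 kg.
Tool frame: the origin (TCP) lies at the centre of the arm's flange, where the gripper is bolted on; the fingertips stand 186 mm ahead of it and the grasp point (between the pads) lies 167 mm ahead of it; z points along the fingers, y is the direction in which the jaws open and shut (so a half turn about z gives the same grasp; the last joint's range is limited). The gripper opens to 93 mm and grips with 3 to 60 N. Pads are 15 mm wide; open, the fingers measure 128 mm over their backs; the gripper's body (75 mm by 188 mm) begins 65 mm behind the grasp point.
Start: joints at [-1.263, 0.13, 1.488, -0, 1.523, -0.085], TCP at [0.23, -0.554, 0.405] pointing down, gripper open.
Joint ranges: [-2.96, 2.96], [-0.89, 2.26], [0.02, 2.5], [-1.34, 4.48], [0, 2.73], [-2.66, 2.66]. Speed limits (rad/s): [2.39, 2.39, 2.79, 3.14, 3.14, 3.14].

## Interface

Orientations are given as a rotation vector (axis times angle).
In Python, from plant import robot, viewer, order gives the robot as it stands.
- The arm moves only by the tool apply_moves, never from a script. Its argument "deltas" is a list of rows, each a list of 3 entries, a list of its own where there are three numbers: the finger opening in mm, from 0 to 93, then the shift along the tool's x, y, z in mm, then the turn about the tool's z in rad. In form: [[grip, [dx, dy, dz], yaw], ...]. A call has 1 to 5 rows; each row shifts and turns the commanded pose from where the row before left it, along the tool's axes as they then stand; what a row does not reach is not made up. A row lasts 1/8 s, in which the tool goes at most 62.5 mm and 10.7 degrees, less where a joint would pass 70% of its speed; a pose out of reach is approached as far as the arm can. A call is refused whole if a number of a shift passes 62.5 or a number of a turn 0.188, either way. A call with a gripper value outside its range is refused whole. The fingers move at their own pace and stop on an object; "grip_force" is the grip in N (left out, the last holds). Time passes only in rows, so rows that do not move let the fingers close. It gives the time, the measured TCP pose, the force and the opening at its end, in the units of the state.
- robot.read_state(): the state, without advancing time (a new reading comes with each control period).
- viewer.read_camera(name): name is "scene" or "top"; returns the picture (400x640x3 uint8, blue, green, red); there is no depth.
- viewer.get_calibration(name): a dict with "fx", "fy", "cx", "cy" (pixels), "R" (3x3) and "t" (3): a world point X has camera coordinates R X + t. Camera axes: x right, y down, z forward; pixel columns grow to the right and rows downward; lengths in m; the calibration is good to about 2 mm. A picture is of the moment at which its call begins. get_calibration takes no time and is no camera call.
- order.close_job(): hands the job in, once; it reports no verdict.
The state is a dict: "t": time; "q": joint angles; "dq": joint speeds; "joint_torque": joint torques, N m; "tool_pos": TCP position; "orientation": TCP orientation; "force": force on the tool from outside, world axes, zero at the start; "wrist_torque": the same for the moment, N m; "opening": finger opening in m.
Only numpy, scipy, OpenCV 4.12 (cv2) and the standard library are available. Lean on these libraries where they do the work, as an engineer would, in place of code of your own. Each camera call takes 0.05 s, during which the arm holds its last target. There are 200 camera calls.

## Task

Set out the incense sample set: seat the corked vial, the metal-capped glass jar, the round tin and the long aluminium case each in the wooden nest whose recess fits it, flat on the recess floor and upright. The case is pushed under the display step and has to be slid out forward before it can be lifted. Set the glass down rather than dropping it, and leave the white drinks bottle standing where it is.

Things in the scene. Friction and masses are not known exactly. Their poses are not given: they have to be found in the camera images.
- vial: loose slim clear-glass vial with a cork stopper and brown incense sticks inside, standing upright by itself among the nests (the vials in a carton at the table edge are stock, not part of the job); glass diameter 27 mm up to 68 mm, cork 23 mm wide above, 85 mm high in all, 30 to 55 g. Origin: centre of its underside, z up along its axis
- jar: loose squat clear-glass jar with a silver aluminium screw cap and brown filling, standing upright; diameter 43 mm, 62 mm high (glass to 42 mm, 37 mm wide neck up to 46 mm, 42 mm wide cap above), 65 to 125 g. Origin: centre of its underside, z up along its axis
- tin: loose flat round tin with a white screw lid and silver base, lying flat; diameter 60 mm, 30 mm high, 50 to 95 g. Origin: centre of its underside, z up along its axis
- case: loose slim bare-aluminium case, 110 mm long (x), 34 wide (y), 24 high (z), 90 to 165 g, flat on the table. Its rear (+x) part is under the display step; 44 to 56 mm of its front (-x) end stick out towards the robot. Its x axis is within 0.06 rad of the step's. Slid about 85 mm along the step's -x it is wholly clear and can be lifted. Origin: centre of its underside
- riser: fixed low wooden display step with paper on top, 100 mm deep (x), 130 wide (y), 38 high. Hollow: its 8 mm top board's underside is 30 mm above the table; side and back walls 8 mm thick, 114 mm between the sides, open only at the front (-x face, 50 mm from the origin), where the case sticks out. Origin: centre of its footprint at table height; x points to its closed back, away from the robot
- vial_nest: fixed pale wooden block, 92 x 92 mm, 14 mm high, with one round cork-lined recess of diameter 39 mm in the middle of its top: the nest for the vial. The recess floor is 6 mm above the table, its rim (2 mm chamfer) 14 mm above. Origin: centre of the block's underside (at table height, on the recess axis), z up
- jar_nest: fixed pale wooden block, 92 x 92 mm, 14 mm high, with one round cork-lined recess of diameter 55 mm in the middle of its top: the nest for the jar. The recess floor is 6 mm above the table, its rim (2 mm chamfer) 14 mm above. Origin: centre of the block's underside (at table height, on the recess axis), z up
- tin_nest: fixed pale wooden block, 92 x 92 mm, 14 mm high, with one round cork-lined recess of diameter 72 mm in the middle of its top: the nest for the tin. The recess floor is 6 mm above the table, its rim (2 mm chamfer) 14 mm above. Origin: centre of the block's underside (at table height, on the recess axis), z up
- case_nest: fixed pale wooden block, 142 mm (x) by 66 mm (y), 14 mm high, with one rectangular cork-lined recess 122 mm (x) by 46 mm (y) in the middle of its top: the nest for the case, either way round. The recess floor is 6 mm above the table, its rim (2 mm chamfer) 14 mm above. Origin: centre of the block's underside, z up
- drink: bystander: loose plain white plastic bottle with a green cap, diameter 50 mm, 115 mm high, standing upright among the work. Origin: centre of its underside
Not all that is in view belongs to the job. What is shaped like the vial_nest but purple is not meant. Leave any black look-alike of the jar_nest alone.

How it is judged:
By the outcome, as a careful person would: the job done as asked, in the order asked, and still so for the second after the job is handed in, with the robot touching nothing.
It also fails if it takes over 120 s, if anything falls off the work surface, if the arm or the gripper's body presses on something with over 40 N, if the wrist force passes 120 N, or if a joint passes its speed limit or range.

## Working session

There is one attempt and no reset: what is moved stays moved. The work goes in short steps, Python scripts to look and compute and a tool call to move; the robot and the scene stay as the last step left them, time stands still between calls to the robot, and variables do not carry over. Pictures are saved under pics/ and viewed, about 12 in all and at most 16, crops included, and the job is handed in when it is done.

Besides the shell and the picture viewer there is one more tool, called after "Call:" as name([rows], argument=value, ...), one row to a line, values as JSON. apply_moves: Moves the arm, as the interface text tells. Its arguments: {"type":"object","properties":{"deltas":{"type":"array"},"grip_force":{"type":"number"}},"required":["deltas"]}

```bash
ls; mkdir -p pics
python3 - <<'E'
from plant import robot, viewer, order
import cv2
s=robot.read_state(); print(s)
for n in("scene","top"):
    cv2.imwrite(f"pics/{n}0.png",viewer.read_camera(n)); print(n,viewer.get_calibration(n))
E
```

```text
pics
{'t': 0.0, 'q': array([-1.26338362e+00,  1.31147718e-01,  1.48929553e+00, -1.46676931e-05,
        1.52298982e+00, -8.54110814e-02]), 'dq': array([ 0.0015397 ,  0.00031781,  0.00037909,  0.000243  , -0.0007266 ,
        0.00148749]), 'joint_torque': array([-1.51484499e-03, -5.59852660e+01, -4.91756630e+01,  7.68189062e-02,
        3.51249729e-02, -1.04710202e-04]), 'tool_pos': array([ 0.22962004, -0.55407038,  0.40368624]), 'orientation': array([-3.07939705e+00, -6.12730917e-01,  3.42906028e-04]), 'force': array([ 0.93833796, -0.56584757, -0.38318209]), 'wrist_torque': array([ 0.01950159, -0.02360317, -0.00415678]), 'opening': 0.09294078216403866}
scene {'fx': 390.1473313194646, 'fy': 390.1473313194646, 'cx': 312.6579828532697, 'cy': 201.3748445013961, 'R': array([[ 0.87367535,  0.48634975,  0.01246223],
       [ 0.36813908, -0.6441419 , -0.6704885 ],
       [-0.31806447,  0.59037711, -0.74181525]]), 't': array([-0.4391182 , -0.16821462,  1.17110132])}
top {'fx': 414.01495954464696, 'fy': 414.01495954464696, 'cx': 324.762139773394, 'cy': 202.29797022576255, 'R': array([[-0.00599897, -0.99960707, -0.02738085],
       [-0.99426196,  0.00888691, -0.10660285],
       [ 0.1068043 ,  0.02658423, -0.99392461]]), 't': array([0.02258853, 0.52810513, 1.22020384])}
```

Run:
```python
import cv2
for n in("scene","top"):
    cv2.imwrite(f"pics/{n}0b.png",cv2.resize(cv2.imread(f"pics/{n}0.png"),(800,500),interpolation=cv2.INTER_CUBIC))
```

```text
(no output)
```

View pics/top0b.png

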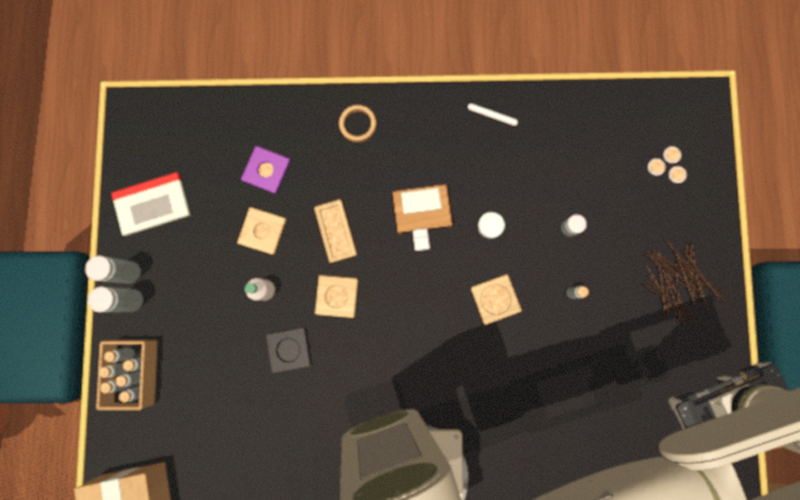

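View pics/scene0b.png

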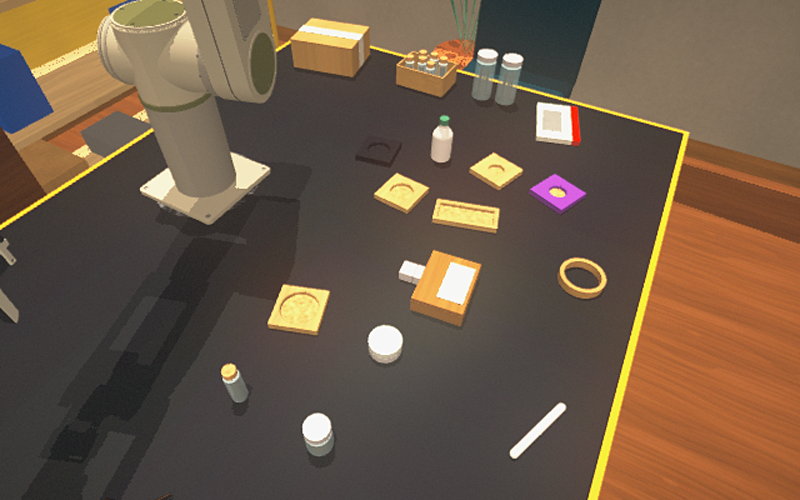

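Both cameras show the layout. In the top view at 1.25x, the vial is at (578,292), jar (574,225), tin (491,224), and the case front (421,239) sticks out of the step at (422,208). The nests are vial (261,231), jar (336,296), tin (496,299) and case (335,230), and the drink is at (260,289). I'll enlarge next to measure.

```bash
cat > h.py <<'E'
import numpy as np, cv2
from plant import robot, viewer, order
from scipy.spatial.transform import Rotation as Rn
def p2w(n,u,v,z):
    c=viewer.get_calibration(n); R,t=np.array(c["R"]),np.array(c["t"])
    d=R.T@np.array([(u-c["cx"])/c["fx"],(v-c["cy"])/c["fy"],1]); o=-R.T@t
    return (o+d*(z-o[2])/d[2])[:2]
def w2p(n,X):
    c=viewer.get_calibration(n); x=np.array(c["R"])@np.array(X)+np.array(c["t"])
    return np.array([c["fx"]*x[0]/x[2]+c["cx"],c["fy"]*x[1]/x[2]+c["cy"]])
def crop(img,name,x0,y0,w,h,s):
    """enlarged crop with a grid of labels; picture pixel /s + (x0,y0) = image pixel"""
    o=cv2.resize(img[y0:y0+h,x0:x0+w],None,fx=s,fy=s,interpolation=cv2.INTER_CUBIC)
    for x in range(x0-x0%10+10,x0+w,10): cv2.line(o,((x-x0)*s,0),((x-x0)*s,6 if x%50 else 14),(0,255,255),1)
    for y in range(y0-y0%10+10,y0+h,10): cv2.line(o,(0,(y-y0)*s),(6 if y%50 else 14,(y-y0)*s),(0,255,255),1)
    cv2.imwrite(name,o)
E
python3 - <<'E'
from h import *
im=cv2.imread("pics/top0.png")
crop(im,"pics/c1.png",185,130,160,115,5)
crop(im,"pics/c2.png",325,140,160,120,5)
hsv=cv2.cvtColor(im,cv2.COLOR_BGR2HSV)
m=cv2.inRange(hsv,(8,50,90),(30,255,255)); m[:,:170]=0;m[:,480:]=0;m[:130]=0;m[270:]=0
m=cv2.morphologyEx(m,cv2.MORPH_OPEN,np.ones((3,3)))
for c in cv2.findContours(m,cv2.RETR_EXTERNAL,cv2.CHAIN_APPROX_NONE)[0]:
    if cv2.contourArea(c)<200: continue
    r=cv2.minAreaRect(c); M=cv2.moments(c)
    b=np.array([p2w("top",*p,.014) for p in cv2.boxPoints(r)])
    ctr=p2w("top",M["m10"]/M["m00"],M["m01"]/M["m00"],.014)
    e=b[1]-b[0];f=b[2]-b[1]
    print("rect",np.round(r[0],1),"w",ctr.round(4),b.mean(0).round(4),"sides",np.linalg.norm(e).round(3),np.linalg.norm(f).round(3),"ang",np.arctan2(e[1],e[0]).round(3),np.arctan2(f[1],f[0]).round(3))
E
```

```text
rect [396.4 239.1] w [ 0.4167 -0.1961] [ 0.4167 -0.1957] sides 0.102 0.101 ang -1.22 -2.81
rect [268.7 236.6] w [0.4262 0.1898] [0.4268 0.19  ] sides 0.102 0.102 ang -0.083 -1.673
rect [208.8 184.2] w [0.589  0.3772] [0.5893 0.3773] sides 0.102 0.103 ang -0.296 -1.902
rect [267.7 184.4] w [0.5865 0.1941] [0.5874 0.1944] sides 0.076 0.152 ang -1.299 -2.861
rect [337.4 166.2] w [ 0.6411 -0.0204] [ 0.6414 -0.0204] sides 0.14 0.11 ang -1.452 -3.03
```

View pics/c1.png

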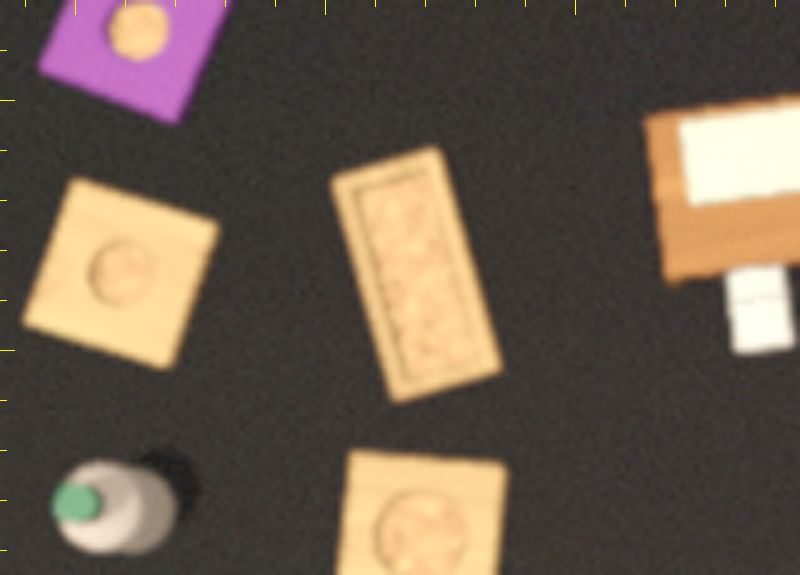

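View pics/c2.png

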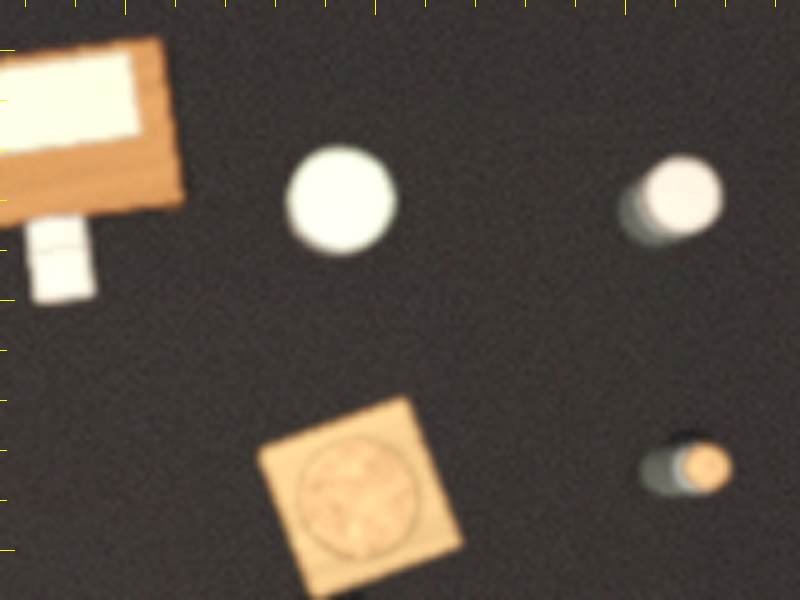

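Run:
```python
from h import *
c=viewer.get_calibration("top");print("cam",-np.array(c["R"]).T@np.array(c["t"]))
A=lambda x,y:(x/5+185,y/5+130); B=lambda x,y:(x/5+325,y/5+140)
W=lambda p,z:p2w("top",*p,z).round(4)
print("vnest",W(A(122,273),.013),W((208.8,184.2),.012)); print("jnest",W(A(421,533),.013)); print("tnest",W(B(358,497),.013))
k=[W(A(*p),.014) for p in((331,178),(437,147),(502,370),(396,403))]; print("cnest",np.mean(k,0),k)
print("vial",W(B(706,468),.085),p2w("scene",229/1.25,370/1.25,.085))
print("jar",W(B(683,196),.062),p2w("scene",317/1.25,425/1.25,.062))
print("tin",W(B(342,200),.03),p2w("scene",385/1.25,339/1.25,.03))
print("drink",W(A(77,503),.115))
k=[W(p,.024) for p in(B(33,303),B(95,296),A(735,353),A(795,345))];print("case front",k)
k=[W(p,.038) for p in(A(645,117),A(667,283),B(160,38),B(183,204))];print("riser",k,np.mean(k,0))
s=robot.read_state();print(Rn.from_rotvec(s["orientation"]).as_matrix().round(3))
```

```text
cam [ 0.39488733 -0.01455175  1.26970663]
vnest [0.5882 0.3755] [0.5896 0.3777]
jnest [0.4266 0.1886]
tnest [ 0.4157 -0.1966]
cnest [0.585675 0.192625] [array([0.6461, 0.2462]), array([0.6649, 0.1804]), array([0.5257, 0.1395]), array([0.506 , 0.2044])]
vial [ 0.4295 -0.3827] [ 0.43190393 -0.38310446]
jar [ 0.589  -0.3831] [ 0.59047345 -0.38112285]
tin [ 0.5939 -0.1889] [ 0.59521917 -0.18796139]
drink [0.4421 0.3662]
case front [array([ 0.5337, -0.002 ]), array([ 0.5377, -0.0395]), array([ 0.5337, -0.0032]), array([ 0.5383, -0.0395])]
riser [array([0.6767, 0.0502]), array([0.5749, 0.0372]), array([ 0.693 , -0.0803]), array([ 0.5912, -0.0926])] [ 0.63395  -0.021375]
[[ 0.924  0.383 -0.001]
 [ 0.383 -0.924  0.002]
 [ 0.    -0.002 -1.   ]]
```

Call:
apply_moves([
  [93,[0,0,0],0.131],
  [93,[0,0,0],0.131],
  [93,[0,0,0],0.131],
  [93,[50,-43,0],0],
  [93,[50,-43,0],0],
], grip_force=15)

```text
t: 0.72
tool_pos: [0.3248, -0.4721, 0.4041]
orientation: [-3.141, 0.004, 0.001]
force: [1.0, -0.3, -0.2]
opening: 0.0931
```

Call:
apply_moves([
  [93,[50,-43,0],0],
  [93,[51,-42,0],0],
  [93,[0,0,30],0],
  [93,[0,0,30],0],
  [93,[0,0,0],0],
])

```text
t: 1.35
tool_pos: [0.4195, -0.3912, 0.3414]
orientation: [-3.137, -0.001, 0.007]
force: [-0.8, -0.2, 0.6]
opening: 0.0931
```

Call:
apply_moves([
  [93,[11,-8,20],0],
  [93,[0,0,40],0],
  [93,[0,0,40],0],
  [93,[0,0,20],0],
  [93,[0,0,0],0],
])

```text
t: 1.98
tool_pos: [0.431, -0.3839, 0.2235]
orientation: [-3.14, 0.0, 0.003]
force: [0.2, -0.0, 1.0]
opening: 0.093
```

Call:
apply_moves([
  [93,[0,0,11],0],
  [60,[0,0,0],0],
  [40,[0,0,0],0],
  [20,[0,0,0],0],
  [20,[0,0,0],0],
], grip_force=12)

```text
t: 2.6
tool_pos: [0.4312, -0.3845, 0.2141]
orientation: [3.141, -0.0, 0.001]
force: [-1.0, 1.3, -0.4]
opening: 0.0574
```

Call:
apply_moves([
  [15,[0,0,0],0],
  [15,[0,0,0],0],
  [15,[0,0,0],0],
])

```text
t: 2.98
tool_pos: [0.4311, -0.3843, 0.2137]
orientation: [-3.141, 0.0, 0.0]
force: [0.1, 0.4, -0.1]
opening: 0.0276
```

Run:
```python
from h import *
im=viewer.read_camera("scene"); u,v=w2p("scene",(.43,-.383,.04)); print(u,v)
x0=int(max(0,min(480,u-80)));y0=int(max(0,min(280,v-60)));crop(im,"pics/g1.png",x0,y0,160,120,5); print(x0,y0)
```

```text
187.77256468531078 306.59657170593744
107 246
```

View pics/g1.png

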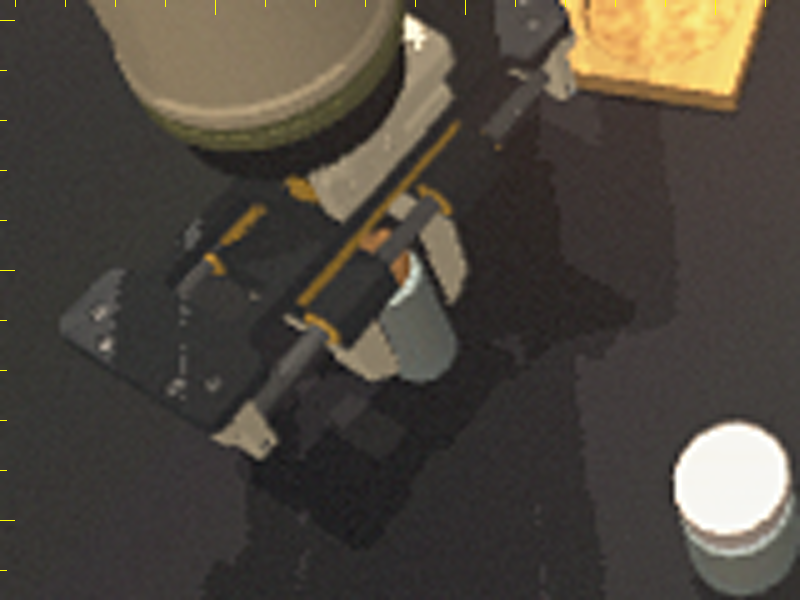

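The opening is 27.6 mm, so the pads are on the vial (crop centre about (420,320)), possibly a few mm off in x. I'll work that offset out from the picture.

Run:
```python
from h import *
f=lambda x,y,z:((w2p("scene",(x,y,z))-[107,246])*5).round()
a=np.linspace(0,2*np.pi,60)
for dx in(0,.004,.008):
  for z in(0,.068):
    P=np.array([f(.431+dx+.0135*np.cos(t),-.384+.0135*np.sin(t),z) for t in a]); print(dx,z,"min",P.min(0),"max",P.max(0))
```

```text
0 0 min [392. 321.] max [459. 382.]
0 0.068 min [352. 241.] max [423. 304.]
0.004 0 min [400. 326.] max [467. 387.]
0.004 0.068 min [360. 245.] max [431. 309.]
0.008 0 min [407. 330.] max [474. 392.]
0.008 0.068 min [368. 250.] max [439. 314.]
```

Call:
apply_moves([
  [15,[0,0,-15],0],
  [15,[0,0,-35],0],
  [15,[0,0,-40],0],
  [15,[6,-30,-35],0],
  [15,[12,-55,0],0],
], grip_force=15)

```text
t: 3.65
tool_pos: [0.45, -0.3005, 0.3442]
orientation: [3.136, -0.005, 0.01]
force: [1.1, 0.6, -1.2]
opening: 0.0265
```

Call:
apply_moves([
  [15,[12,-55,0],0],
  [15,[12,-55,0],0],
  [15,[12,-55,0],0],
  [15,[12,-55,0],0],
  [15,[12,-55,0],0],
])

```text
t: 4.28
tool_pos: [0.5093, -0.0226, 0.3402]
orientation: [3.141, -0.0, 0.003]
force: [0.6, -0.9, -0.9]
opening: 0.0268
```

Call:
apply_moves([
  [15,[12,-55,0],0],
  [15,[12,-55,0],0],
  [15,[12,-55,0],0],
  [15,[12,-55,0],0],
  [15,[12,-55,0],0],
])

```text
t: 4.9
tool_pos: [0.5695, 0.2526, 0.3402]
orientation: [-3.141, 0.0, -0.002]
force: [1.1, 0.2, -1.0]
opening: 0.0265
```

Call:
apply_moves([
  [15,[12,-55,0],0],
  [15,[8,-50,0],0],
  [15,[0,-20,0],0],
  [15,[0,0,0],0],
])

```text
t: 5.4
tool_pos: [0.5889, 0.3764, 0.3391]
orientation: [3.141, 0.003, 0.0]
force: [0.2, -0.9, 0.1]
opening: 0.0267
```

Call:
apply_moves([
  [15,[0,0,40],0],
  [15,[0,0,40],0],
  [15,[0,0,24],0],
  [15,[0,0,0],0],
])

```text
t: 5.9
tool_pos: [0.5886, 0.3731, 0.2322]
orientation: [3.139, -0.003, -0.007]
force: [0.6, -0.1, -0.4]
opening: 0.0268
```

Run:
```python
from h import *
s=robot.read_state();print(s["tool_pos"],s["orientation"])
im=viewer.read_camera("scene"); u,v=w2p("scene",(.589,.3765,.03)); print(u,v)
x0=int(u-50);y0=int(v-45);crop(im,"pics/g2.png",x0,y0,100,80,8); print(x0,y0)
p=s["tool_pos"];f=lambda P:((w2p("scene",P)-[x0,y0])*8).round()
print("bottom of vial",f((p[0],p[1],p[2]-.2137)),"nest",f((.589,.3765,.014)))
```

```text
[0.58855502 0.37309929 0.2322417 ] [ 3.13858015e+00 -2.94741698e-03 -7.17583597e-03]
398.0054806296348 130.84060418485245
348 85
bottom of vial [391. 395.] nest [393. 400.]
```

View pics/g2.png

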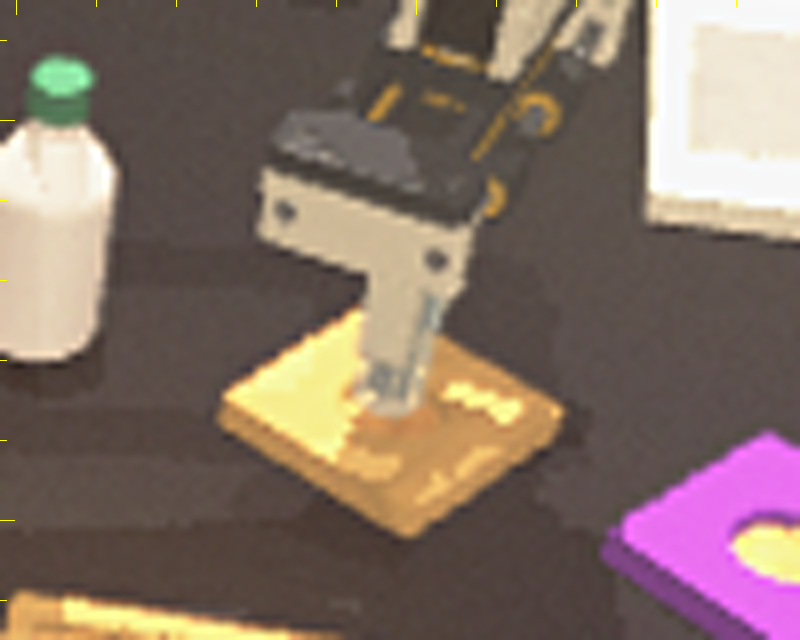

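The vial hangs over its nest: the nest's top centre sits at about (393,404) in the crop, against a predicted (393,400). Now I'll lower it gently.

Call:
apply_moves([
  [15,[0,-1.5,5],0],
  [15,[0,0,3],0],
  [15,[0,0,2],0],
  [15,[0,0,0],0],
])

```text
t: 6.45
tool_pos: [0.5892, 0.3772, 0.2247]
orientation: [3.142, -0.0, -0.0]
force: [0.6, 0.2, -0.5]
opening: 0.0268
```

Call:
apply_moves([
  [15,[0,0,2.5],0],
  [15,[0,0,1.5],0],
  [15,[0,0,1],0],
  [15,[0,0,0],0],
  [15,[0,0,0],0],
])

```text
t: 7.08
tool_pos: [0.5893, 0.3771, 0.2197]
orientation: [-3.142, 0.0, -0.0]
force: [-0.6, -0.4, 0.3]
opening: 0.0269
```

Call:
apply_moves([
  [15,[0,0,0.5],0],
  [15,[0,0,0.5],0],
  [15,[0,0,0],0],
])

```text
t: 7.45
tool_pos: [0.5894, 0.3772, 0.2197]
orientation: [-3.141, 0.0, -0.001]
force: [-2.9, -2.3, 6.7]
opening: 0.0271
```

Contact is felt (6.7 N), so I'll open slowly and back off.

Call:
apply_moves([
  [30,[0,0,0],0],
  [36,[0,0,0],0],
  [45,[0,0,0],0],
  [60,[0,0,0],0],
  [60,[0,0,0],0],
])

```text
t: 8.07
tool_pos: [0.5893, 0.3771, 0.2187]
orientation: [3.142, -0.0, -0.0]
force: [-0.4, 0.2, 0.3]
opening: 0.0584
```

Call:
apply_moves([
  [60,[0,0,-20],0],
  [60,[0,0,-40],0],
  [60,[0,0,-50],0],
  [80,[0,50,0],0],
  [93,[0,58,0],0],
])

```text
t: 8.7
tool_pos: [0.5894, 0.269, 0.332]
orientation: [-3.14, -0.003, -0.007]
force: [1.1, -1.0, -0.0]
opening: 0.0754
```

Call:
apply_moves([
  [93,[0,58,0],0],
  [93,[0,58,0],0],
  [93,[0,58,0],0],
  [93,[0,58,0],0],
  [93,[0,58,0],0],
])

```text
t: 9.32
tool_pos: [0.5891, -0.0227, 0.3309]
orientation: [3.141, -0.0, 0.004]
force: [0.2, 0.0, 0.5]
opening: 0.0927
```

Call:
apply_moves([
  [93,[0,58,0],0],
  [93,[0,58,0],0],
  [93,[0,58,0],0],
  [93,[0,58,0],0],
  [93,[0,58,0],0],
])

```text
t: 9.95
tool_pos: [0.5891, -0.3129, 0.331]
orientation: [3.14, -0.0, 0.003]
force: [-0.3, 0.5, -0.1]
opening: 0.0929
```

Call:
apply_moves([
  [93,[0,58,0],0],
  [93,[0,13,20],0],
  [93,[0,0,30],0],
  [93,[0,0,0],0],
])

```text
t: 10.45
tool_pos: [0.5882, -0.3806, 0.2756]
orientation: [-3.138, 0.0, 0.007]
force: [-0.2, -0.8, -0.4]
opening: 0.0929
```

Run:
```python
from h import *
s=robot.read_state();print(s["tool_pos"],s["orientation"])
im=viewer.read_camera("scene"); x0,y0=348,85;a=cv2.resize(im[85:165,348:448],(800,640),interpolation=cv2.INTER_CUBIC)
t=viewer.read_camera("top");b=cv2.resize(t[155:215,180:240],(600,600),interpolation=cv2.INTER_CUBIC)
cv2.imwrite("pics/g3.png",np.hstack([cv2.resize(a,(480,384)),cv2.resize(b,(320,384))]))
```

```text
[ 0.58816959 -0.38061197  0.27561983] [-3.13767813e+00  3.49849742e-05  7.39160688e-03]
```

View pics/g3.png

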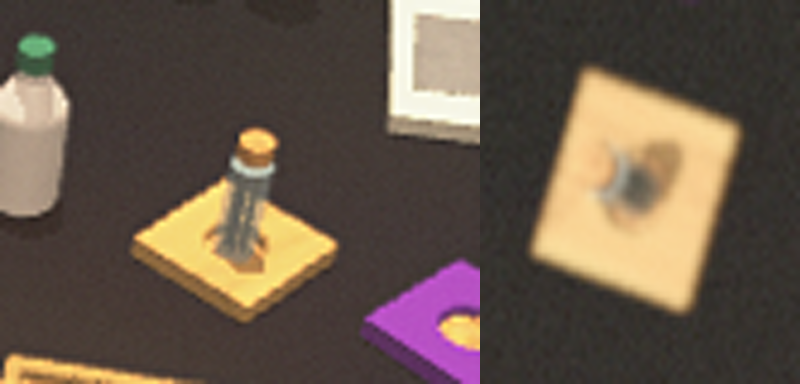

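The vial stands upright in its recess, at left-crop (240,220). Next is the jar.

Call:
apply_moves([
  [93,[1,2,30],0],
  [93,[0,0,30],0],
  [93,[0,0,15],0],
  [93,[0,0,0],0],
  [93,[0,0,0],0],
])

```text
t: 11.18
tool_pos: [0.5909, -0.3842, 0.2059]
orientation: [3.14, 0.0, 0.003]
force: [-0.1, -0.4, 0.1]
opening: 0.0929
```

Call:
apply_moves([
  [60,[0,0,0],0],
  [45,[0,0,0],0],
  [30,[0,0,0],0],
  [30,[0,0,0],0],
  [30,[0,0,0],0],
], grip_force=15)

```text
t: 11.8
tool_pos: [0.5901, -0.3839, 0.2037]
orientation: [-3.141, 0.0, 0.0]
force: [0.5, 0.8, -0.4]
opening: 0.0474
```

Run:
```python
from h import *
s=robot.read_state();p=s["tool_pos"];print(p,s["opening"])
im=viewer.read_camera("scene"); u,v=w2p("scene",(.589,-.382,.03))
x0,y0=int(u-50),int(v-40);crop(im,"pics/g4.png",x0,y0,100,75,6)
f=lambda x,y,z:((w2p("scene",(x,y,z))-[x0,y0])*6).round()
a=np.linspace(0,2*np.pi,60)
for z,r in((0,.0215),(.062,.021)):
    P=np.array([f(p[0]+r*np.cos(t),p[1]+r*np.sin(t),z) for t in a]); print(z,"min",P.min(0),"max",P.max(0))
```

```text
[ 0.59008793 -0.38389256  0.20366739] 0.04743456720286242
0 min [244. 223.] max [378. 357.]
0.062 min [222. 145.] max [361. 280.]
```

View pics/g4.png

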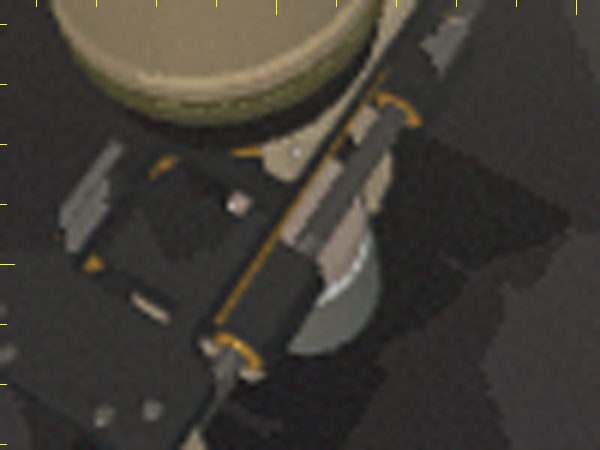

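The jar's bottom edges are at (380,355) in the crop against a predicted (378,357), so it is centred. I'll go slightly lower and close.

Call:
apply_moves([
  [50,[0,0,3],0],
  [30,[0,0,0],0],
  [30,[0,0,0],0],
  [30,[0,0,0],0],
])

```text
t: 12.35
tool_pos: [0.59, -0.3838, 0.2005]
orientation: [-3.141, 0.0, 0.0]
force: [0.1, 0.0, -1.2]
opening: 0.0429
```

Call:
apply_moves([
  [30,[0,0,-15],0],
  [30,[0,0,-35],0],
  [30,[0,0,-40],0],
  [30,[-10,-30,-30],0],
  [30,[-16,-56,0],0],
], grip_force=18)

```text
t: 12.98
tool_pos: [0.565, -0.2991, 0.3266]
orientation: [3.136, -0.004, 0.012]
force: [0.0, 1.4, -1.4]
opening: 0.0425
```

Call:
apply_moves([
  [30,[-16,-56,0],0],
  [30,[-16,-56,0],0],
  [30,[-16,-56,0],0],
  [30,[-16,-56,0],0],
  [30,[-16,-56,0],0],
])

```text
t: 13.6
tool_pos: [0.4836, -0.0163, 0.3222]
orientation: [3.141, -0.001, 0.004]
force: [1.1, -0.8, -0.8]
opening: 0.0422
```

Call:
apply_moves([
  [30,[-16,-56,0],0],
  [30,[-16,-56,0],0],
  [30,[-16,-56,0],0],
  [30,[-9.5,-39,0],0],
  [30,[0,0,0],0],
])

```text
t: 14.22
tool_pos: [0.426, 0.1914, 0.3221]
orientation: [-3.14, -0.006, -0.003]
force: [0.7, -0.4, -1.2]
opening: 0.0433
```

Call:
apply_moves([
  [30,[0,0,35],0],
  [30,[0,0,35],0],
  [30,[0,0,25],0],
  [30,[0,0,0],0],
  [30,[0,0,0],0],
])

```text
t: 14.85
tool_pos: [0.4276, 0.1888, 0.2273]
orientation: [-3.141, 0.001, -0.003]
force: [-0.1, -0.2, -1.2]
opening: 0.0427
```

Run:
```python
from h import *
s=robot.read_state();p=s["tool_pos"];print(p,s["opening"])
im=viewer.read_camera("scene"); u,v=w2p("scene",(.4265,.189,.03))
x0,y0=int(u-45),int(v-40);crop(im,"pics/g5.png",x0,y0,90,75,7)
f=lambda x,y,z:((w2p("scene",(x,y,z))-[x0,y0])*7).round()
a=np.linspace(0,2*np.pi,60); z=p[2]-.2005
P=np.array([f(p[0]+.0215*np.cos(t),p[1]+.0215*np.sin(t),z) for t in a]); print(z,"min",P.min(0),"max",P.max(0))
print("nest ctr",f(.4265,.189,.014))
```

```text
[0.42758485 0.18884416 0.22731004] 0.0427402102080331
0.026810044126400645 min [269. 255.] max [373. 323.]
nest ctr [318. 312.]
```

View pics/g5.png

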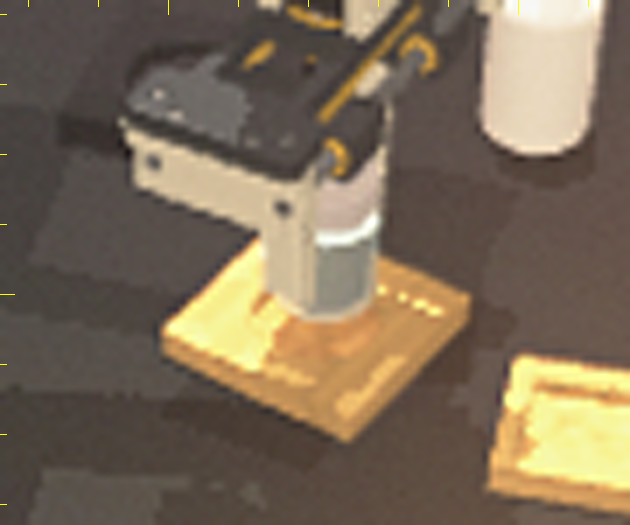

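The jar is over the nest centre (crop (316,314), predicted (318,312)). I'll lower it.

Call:
apply_moves([
  [30,[-0.5,0,9],0],
  [30,[0,0,5],0],
  [30,[0,0,2.5],0],
  [30,[0,0,1],0],
  [30,[0,0,0.5],0],
])

```text
t: 15.52
tool_pos: [0.4263, 0.1892, 0.2077]
orientation: [3.142, -0.0, 0.0]
force: [0.1, 0.5, -0.8]
opening: 0.043
```

Call:
apply_moves([
  [30,[0,0,0],0],
  [30,[0,0,0.5],0],
  [30,[0,0,0],0],
])

```text
t: 15.9
tool_pos: [0.4263, 0.1892, 0.2073]
orientation: [-3.142, 0.0, -0.0]
force: [-0.3, -0.2, 0.1]
opening: 0.0425
```

Call:
apply_moves([
  [30,[0,0,0.5],0],
  [30,[0,0,0.5],0],
  [30,[0,0,0],0],
])

```text
t: 16.27
tool_pos: [0.4262, 0.1891, 0.2062]
orientation: [3.142, -0.0, -0.0]
force: [-0.9, -0.8, -1.3]
opening: 0.0428
```

Call:
apply_moves([
  [30,[0,0,0.5],0],
  [30,[0,0,0],0],
])

```text
t: 16.52
tool_pos: [0.4263, 0.1892, 0.2061]
orientation: [3.142, -0.0, -0.0]
force: [-2.4, -2.3, 5.3]
opening: 0.0428
```

Contact is felt (5.3 N). I'll release and go to the tin.

Call:
apply_moves([
  [46,[0,0,0],0],
  [52,[0,0,0],0],
  [60,[0,0,0],0],
  [75,[0,0,0],0],
  [75,[0,0,0],0],
])

```text
t: 17.15
tool_pos: [0.4263, 0.1892, 0.2057]
orientation: [-3.142, 0.0, -0.0]
force: [0.4, 0.6, 0.7]
opening: 0.0732
```

Call:
apply_moves([
  [75,[0,0,-20],0],
  [93,[0,0,-45],0],
  [93,[0,0,-45],0],
  [93,[24,53,0],0],
  [93,[24,54,0],0],
])

```text
t: 17.77
tool_pos: [0.4749, 0.0815, 0.317]
orientation: [-3.141, -0.004, -0.004]
force: [1.0, 0.6, 0.1]
opening: 0.0929
```

Call:
apply_moves([
  [93,[24,54,0],0],
  [93,[24,54,0],0],
  [93,[24,54,0],0],
  [93,[24,54,0],0],
  [93,[24,54,0],0],
])

```text
t: 18.4
tool_pos: [0.5947, -0.1898, 0.3157]
orientation: [-3.142, 0.001, -0.0]
force: [0.1, 1.6, 0.1]
opening: 0.0929
```

Call:
apply_moves([
  [93,[0,0,35],0],
  [93,[0,0,35],0],
  [93,[0,0,20],0],
  [93,[0,0,0],0],
])

```text
t: 18.9
tool_pos: [0.5934, -0.1874, 0.2238]
orientation: [-3.14, -0.0, 0.005]
force: [-0.4, 0.3, 0.0]
opening: 0.0929
```

Run:
```python
from h import *
s=robot.read_state();p=s["tool_pos"];print(p,s["opening"])
im=viewer.read_camera("scene"); u,v=w2p("scene",(.4265,.189,.03))
x0,y0=int(u-45),int(v-40);a=cv2.resize(im[y0:y0+75,x0:x0+80],(400,375),interpolation=cv2.INTER_CUBIC)
u,v=w2p("scene",(.594,-.188,.03)); x0,y0=int(u-40),int(v-40);b=cv2.resize(im[y0:y0+75,x0:x0+80],(400,375),interpolation=cv2.INTER_CUBIC)
cv2.imwrite("pics/g6.png",np.hstack([a,b]))
f=lambda x,y,z:((w2p("scene",(x,y,z))-[x0,y0])*5+[400,0]).round()
a=np.linspace(0,2*np.pi,60)
for z in(0,.03):
  P=np.array([f(p[0]+.03*np.cos(t),p[1]+.03*np.sin(t),z) for t in a]); print(z,"min",P.min(0),"max",P.max(0))
```

```text
[ 0.59336695 -0.18737583  0.22383039] 0.09291029601057418
0 min [535. 182.] max [669. 299.]
0.03 min [533. 145.] max [671. 264.]
```

View pics/g6.png

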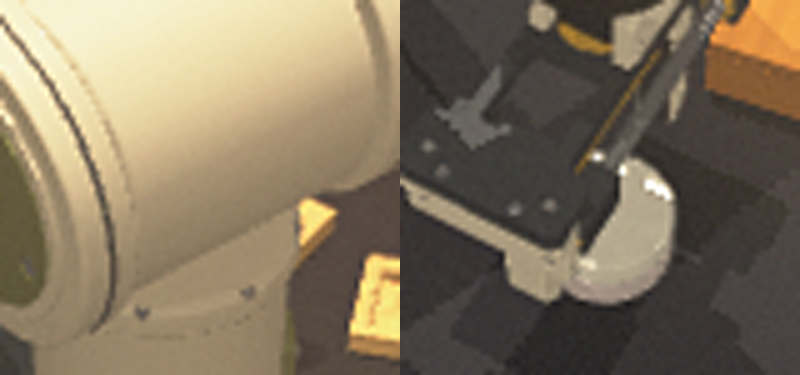

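The tin (right panel, right edge (675,230), bottom edge 304) is about 1.5 mm further in +x than the tool. The arm hides the jar for now.

Call:
apply_moves([
  [93,[1.5,0.5,20],0],
  [93,[0,0,8],0],
  [70,[0,0,0],0],
  [50,[0,0,0],0],
  [50,[0,0,0],0],
], grip_force=20)

```text
t: 19.58
tool_pos: [0.5959, -0.1885, 0.1984]
orientation: [3.141, -0.0, 0.001]
force: [0.8, 0.2, -0.3]
opening: 0.0678
```

Call:
apply_moves([
  [50,[0,0,0],0],
  [50,[0,0,0],0],
])

```text
t: 19.82
tool_pos: [0.5959, -0.1885, 0.1983]
orientation: [3.141, -0.0, 0.001]
force: [0.1, 0.6, 2.2]
opening: 0.0596
```

Call:
apply_moves([
  [50,[0,0,-15],0],
  [50,[0,0,-35],0],
  [50,[-30,2,-10],0],
  [50,[-50,2,0],0],
  [50,[-50,2,0],0],
], grip_force=25)

```text
t: 20.45
tool_pos: [0.4646, -0.1944, 0.2588]
orientation: [3.141, 0.0, 0.002]
force: [0.2, -0.7, 1.1]
opening: 0.0596
```

Call:
apply_moves([
  [50,[-40,2,0],0],
  [50,[-10,0,0],0],
  [50,[0,0,20],0],
  [50,[0,0,15],0],
  [50,[0,0,0],0],
])

```text
t: 21.08
tool_pos: [0.4155, -0.196, 0.2216]
orientation: [-3.14, -0.0, 0.003]
force: [-0.5, -0.2, -1.7]
opening: 0.0594
```

Run:
```python
from h import *
s=robot.read_state();p=s["tool_pos"];print(p,s["opening"])
im=viewer.read_camera("scene"); u,v=w2p("scene",(.416,-.1965,.03))
x0,y0=int(u-50),int(v-45);crop(im,"pics/g7.png",x0,y0,100,80,7)
f=lambda x,y,z:((w2p("scene",(x,y,z))-[x0,y0])*7).round()
a=np.linspace(0,2*np.pi,60); z=p[2]-.1983
for zz in(z,z+.03):
  P=np.array([f(p[0]+.03*np.cos(t),p[1]+.03*np.sin(t),zz) for t in a]); print(zz,"min",P.min(0),"max",P.max(0))
print("nest ctr",f(.416,-.1965,.014))
```

```text
[ 0.4155113  -0.19596461  0.22159744] 0.059387103559174786
0.02329744439423978 min [265. 260.] max [448. 407.]
0.05329744439423978 min [251. 205.] max [438. 353.]
nest ctr [361. 350.]
```

View pics/g7.png

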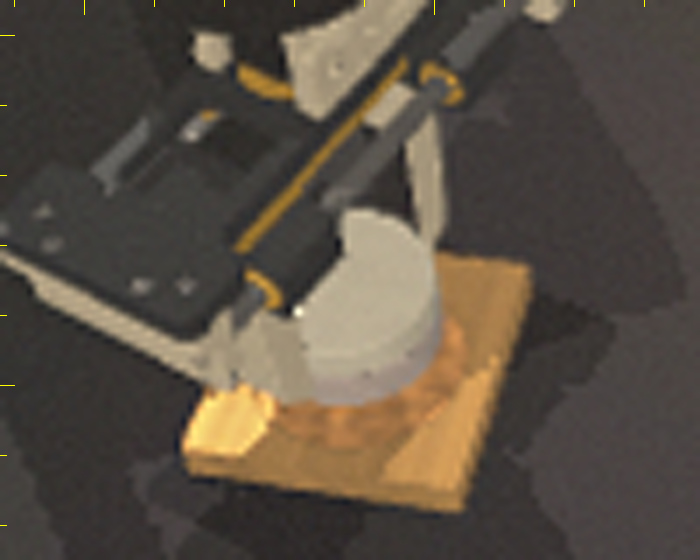

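Run:
```python
from h import *
u,v=w2p("scene",(.416,-.1965,.03)); x0,y0=int(u-50),int(v-45)
print(p2w("scene",357/7+x0,360/7+y0,.014), p2w("scene",240,246.8,.014))
im=cv2.imread("pics/scene0.png");crop(im,"pics/n1.png",x0,y0,100,80,7)
```

```text
[ 0.41732596 -0.20029994] [ 0.4199758  -0.20000878]
```

View pics/n1.png

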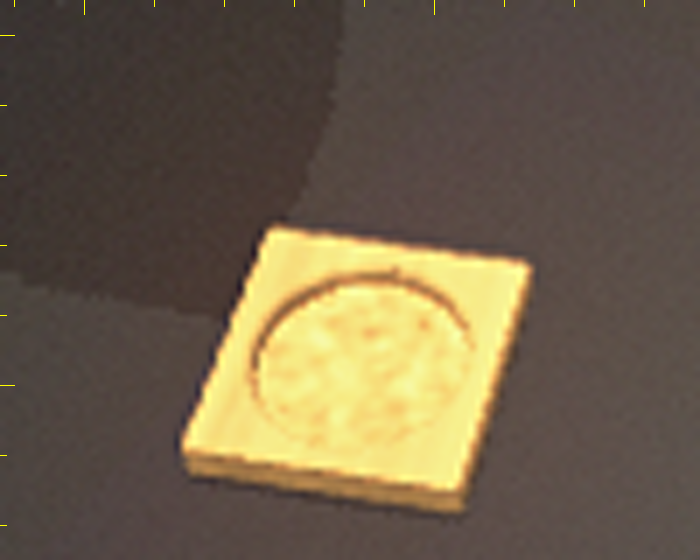

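The enlarged start image puts the recess centre at (361,358), about 3 mm from my top-view estimate. I'll shift a compromise 2–2.5 mm, inside the 6 mm margin, and lower.

Call:
apply_moves([
  [50,[2.5,2,8],0],
  [50,[0,0,5],0],
  [50,[0,0,3],0],
  [50,[0,0,1.5],0],
  [50,[0,0,0],0],
])

```text
t: 21.75
tool_pos: [0.4181, -0.1983, 0.2052]
orientation: [-3.142, 0.0, 0.0]
force: [-0.0, -0.3, -0.4]
opening: 0.0594
```

Call:
apply_moves([
  [50,[0,0,0.5],0],
  [50,[0,0,0.5],0],
  [50,[0,0,0],0],
])

```text
t: 22.12
tool_pos: [0.4182, -0.1983, 0.2043]
orientation: [3.142, -0.0, 0.0]
force: [0.2, -0.8, -1.2]
opening: 0.0597
```

Call:
apply_moves([
  [50,[0,0,0.5],0],
  [50,[0,0,0],0],
])

```text
t: 22.38
tool_pos: [0.4182, -0.1984, 0.2042]
orientation: [-3.142, 0.0, 0.0]
force: [-3.8, 1.3, 5.1]
opening: 0.0594
```

Contact is felt. I'll release and move over the case's front end, turning to its yaw (about 0.12).

Call:
apply_moves([
  [64,[0,0,0],0],
  [72,[0,0,0],0],
  [85,[0,0,0],0],
  [93,[0,0,-10],0],
  [93,[0,0,-40],0],
])

```text
t: 23.0
tool_pos: [0.417, -0.1977, 0.2525]
orientation: [-3.139, 0.0, 0.007]
force: [0.2, -0.8, 0.9]
opening: 0.092
```

Call:
apply_moves([
  [93,[35,-45,-20],0],
  [93,[35,-45,0],0],
  [93,[35,-45,0],0],
  [93,[34.5,-45,0],0],
  [93,[0,0,0],-0.12],
])

```text
t: 23.62
tool_pos: [0.5594, -0.0152, 0.2745]
orientation: [-3.135, -0.197, -0.002]
force: [-0.0, -0.0, -0.5]
opening: 0.0933
```

Call:
apply_moves([
  [93,[0,0,25],0],
  [93,[0,0,0],0],
])

```text
t: 23.88
tool_pos: [0.5568, -0.018, 0.2473]
orientation: [-3.135, -0.188, 0.006]
force: [-0.9, -0.6, 0.5]
opening: 0.0928
```

Run:
```python
from h import *
s=robot.read_state();p=s["tool_pos"];print(p,s["opening"],Rn.from_rotvec(s["orientation"]).as_matrix()[:,0].round(3))
im=viewer.read_camera("scene"); u,v=w2p("scene",(.5,-.09,.03))
x0,y0=int(u-80),int(v-60);crop(im,"pics/g8.png",x0,y0,160,120,5);print(x0,y0)
f=lambda x,y,z:((w2p("scene",(x,y,z))-[x0,y0])*5).round()
c,sn=np.cos(.12),np.sin(.12)
for a,b in((0,17),(0,-17),(40,17),(40,-17)): print(a,b,f(.5358+c*a/1e3-sn*b/1e3,-.021+sn*a/1e3+c*b/1e3,.024))
print("below tool z.024",f(p[0],p[1],.024))
```

```text
[ 0.55676142 -0.018037    0.24727329] 0.09279290551646505 [ 0.993  0.12  -0.004]
213 163
0 17 [549. 221.]
0 -17 [524. 269.]
40 17 [624. 245.]
40 -17 [600. 294.]
below tool z.024 [577. 257.]
```

View pics/g8.png

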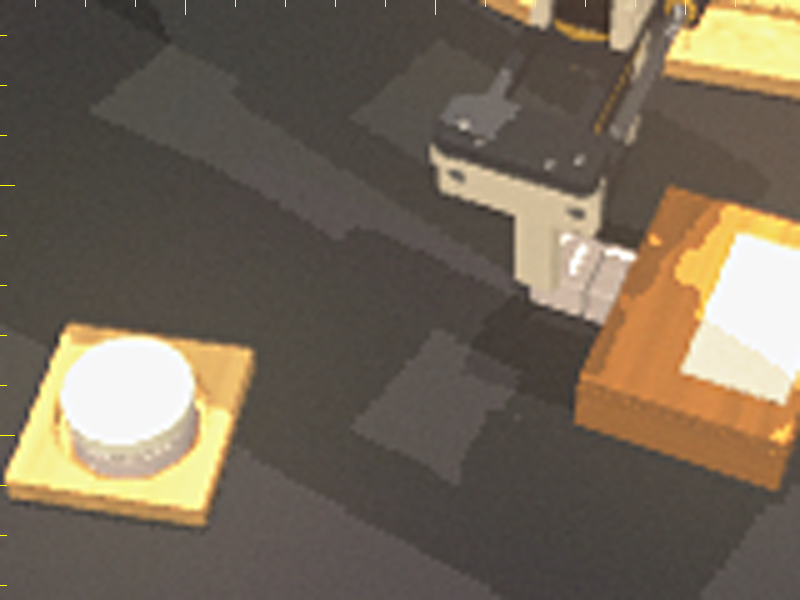

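The tin is seated in its nest (top centre (127,390)). The jaws straddle the case end at about (590,265). I'll descend and grip.

Call:
apply_moves([
  [93,[0,0,30],0],
  [93,[0,0,20],0],
  [93,[0,0,7],0],
  [70,[0,0,0],0],
  [50,[0,0,0],0],
], grip_force=15)

```text
t: 24.55
tool_pos: [0.5583, -0.0185, 0.1928]
orientation: [3.136, 0.188, 0.002]
force: [0.8, -0.1, -0.4]
opening: 0.0775
```

Call:
apply_moves([
  [20,[0,0,0],0],
  [20,[0,0,0],0],
  [20,[0,0,0],0],
  [20,[0,0,0],0],
])

```text
t: 25.05
tool_pos: [0.5577, -0.0184, 0.1918]
orientation: [3.136, 0.188, 0.0]
force: [0.2, -0.5, -0.6]
opening: 0.0373
```

Call:
apply_moves([
  [20,[0,0,0],0],
  [20,[0,0,0],0],
  [20,[-5,0,0],0],
  [20,[-15,0,0],0],
  [20,[-20,0,0],0],
])

```text
t: 25.68
tool_pos: [0.5176, -0.0232, 0.1917]
orientation: [3.136, 0.188, 0.0]
force: [-0.5, -0.2, 0.2]
opening: 0.0341
```

Call:
apply_moves([
  [20,[-20,0,0],0],
  [20,[-20,0,0],0],
  [20,[-12,0,0],0],
  [20,[0,0,0],0],
])

```text
t: 26.18
tool_pos: [0.4658, -0.0295, 0.1918]
orientation: [3.136, 0.188, -0.0]
force: [0.2, 0.3, -0.9]
opening: 0.0339
```

Call:
apply_moves([
  [45,[0,0,0],0],
  [70,[0,0,0],0],
  [80,[0,0,0],0],
  [80,[0,0,-30],0],
  [80,[33,0,-30],0],
])

```text
t: 26.8
tool_pos: [0.4979, -0.0253, 0.2512]
orientation: [-3.135, -0.187, 0.006]
force: [0.9, 0.4, 0.4]
opening: 0.0776
```

Run:
```python
from h import *
s=robot.read_state();p=s["tool_pos"];print(p,s["opening"],Rn.from_rotvec(s["orientation"]).as_matrix()[:,0].round(3))
im=viewer.read_camera("scene"); u,v=w2p("scene",(.5,-.03,.024))
x0,y0=int(u-50),int(v-40);crop(im,"pics/g9.png",x0,y0,100,75,8);print(x0,y0)
f=lambda x,y,z:((w2p("scene",(x,y,z))-[x0,y0])*8).round()
c,sn=np.cos(.12),np.sin(.12)
X,Y=.4658+.033*c,-.0295+.033*sn; print(X,Y)
for z in(.024,0):
  for a,b in((-55,17),(-55,-17),(55,17),(55,-17)): print(z,a,b,f(X+c*a/1e3-sn*b/1e3,Y+sn*a/1e3+c*b/1e3,z))
```

```text
[ 0.49791792 -0.02533821  0.25121786] 0.07760454835560109 [ 0.993  0.119 -0.003]
256 169
0.4985626849831776 -0.02554949715946566
0.024 -55 17 [266. 222.]
0.024 -55 -17 [221. 295.]
0.024 55 17 [586. 323.]
0.024 55 -17 [547. 400.]
0 -55 17 [269. 272.]
0 -55 -17 [225. 345.]
0 55 17 [583. 372.]
0 55 -17 [545. 449.]
```

View pics/g9.png

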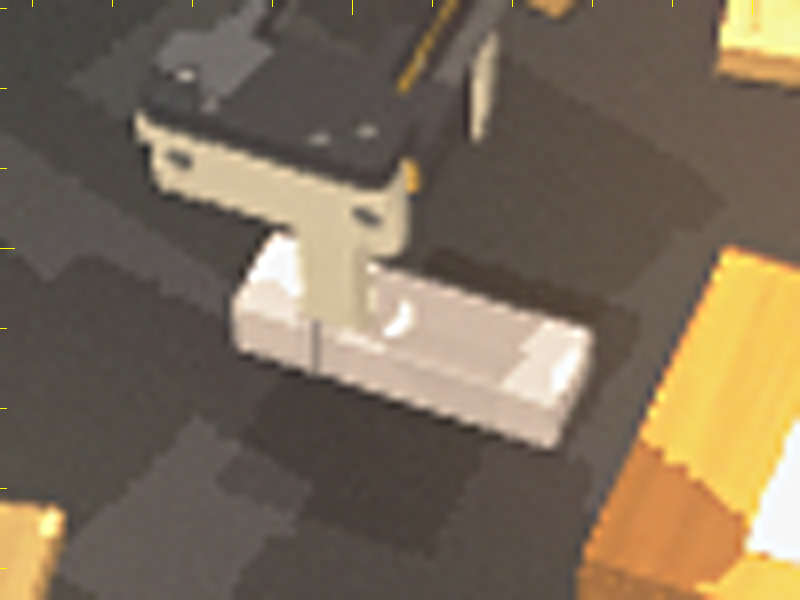

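The whole case is clear of the step: front lower edge (235,347), rear (553,447). It lies about 2.5 mm further forward (+x) than assumed, so I'll correct, descend and grip at its centre.

Call:
apply_moves([
  [80,[2.5,0,25],0],
  [80,[0,0,20],0],
  [70,[0,0,9.5],0],
  [50,[0,0,0],0],
  [20,[0,0,0],0],
], grip_force=30)

```text
t: 27.48
tool_pos: [0.502, -0.0252, 0.198]
orientation: [3.136, 0.188, 0.002]
force: [-0.0, 0.0, 0.7]
opening: 0.0544
```

Call:
apply_moves([
  [20,[0,0,0],0],
  [20,[0,0,0],0],
  [20,[0,0,0],0],
  [20,[0,0,0],0],
])

```text
t: 27.98
tool_pos: [0.5019, -0.0252, 0.1978]
orientation: [3.136, 0.188, 0.001]
force: [-0.7, -0.9, 5.4]
opening: 0.0341
```

Call:
apply_moves([
  [20,[0,0,-15],0],
  [20,[0,0,-30],0],
  [20,[0,0,-30],0],
  [20,[10,-21,0],0],
  [20,[22,-41,0],0],
])

```text
t: 28.6
tool_pos: [0.5262, 0.0399, 0.2737]
orientation: [3.136, 0.184, 0.002]
force: [0.1, 0.4, -1.0]
opening: 0.0339
```

Call:
apply_moves([
  [20,[22,-41,0],0],
  [20,[22,-42,0],0],
  [20,[22,-42,0],0],
  [20,[11.5,-20,0],0],
  [20,[0,0,0],-0.168],
])

```text
t: 29.22
tool_pos: [0.5857, 0.1954, 0.2727]
orientation: [-3.108, -0.458, -0.0]
force: [0.5, -0.1, -0.9]
opening: 0.0337
```

Call:
apply_moves([
  [20,[0,0,25],0],
  [20,[0,0,20],0],
  [20,[0,0,8],0],
  [20,[0,0,0],0],
  [20,[0,0,0],0],
])

```text
t: 29.85
tool_pos: [0.586, 0.1935, 0.2202]
orientation: [-3.109, -0.45, -0.002]
force: [0.1, 0.6, -1.7]
opening: 0.0334
```

Run:
```python
from h import *
s=robot.read_state();p=s["tool_pos"];Rm=Rn.from_rotvec(s["orientation"]).as_matrix();th=np.arctan2(Rm[1,0],Rm[0,0]);print(p,s["opening"],th)
n=np.array([.586,.1933]); u,v=w2p("scene",(*n,.024))
x0,y0=int(u-50),int(v-38);im=viewer.read_camera("scene");i0=cv2.imread("pics/scene0.png")
A=[cv2.resize(i[y0:y0+75,x0:x0+100],(600,450),interpolation=cv2.INTER_CUBIC)[60:360] for i in(i0,im)]
cv2.imwrite("pics/g10.png",np.vstack(A))
def rect(c,th,L,W,z,off):
    C,S=np.cos(th),np.sin(th)
    for a,b in((-1,1),(1,1),(1,-1),(-1,-1)):
        q=(w2p("scene",(c[0]+C*a*L-S*b*W,c[1]+S*a*L+C*b*W,z))-[x0,y0])*6-[0,60]+[0,off]; print((a,b),q.round(),end=" ")
    print()
rect(n,.288,.071,.033,.014,0); rect(n,.288,.061,.023,.014,0)
z=p[2]-.1978; rect(p[:2],th,.055,.017,z,300); rect(p[:2],th,.055,.017,z+.024,300)
```

```text
[0.58600608 0.19348121 0.22015547] 0.033391729296305024 0.2875565743687654
(-1, 1) [163. 119.] (1, 1) [462. 165.] (1, -1) [451. 262.] (-1, -1) [141. 212.] 
(-1, 1) [181. 136.] (1, 1) [439. 176.] (1, -1) [431. 244.] (-1, -1) [166. 201.] 
(-1, 1) [193. 432.] (1, 1) [428. 469.] (1, -1) [422. 519.] (-1, -1) [182. 481.] 
(-1, 1) [198. 394.] (1, 1) [437. 431.] (1, -1) [431. 481.] (-1, -1) [187. 442.]
```

View pics/g10.png

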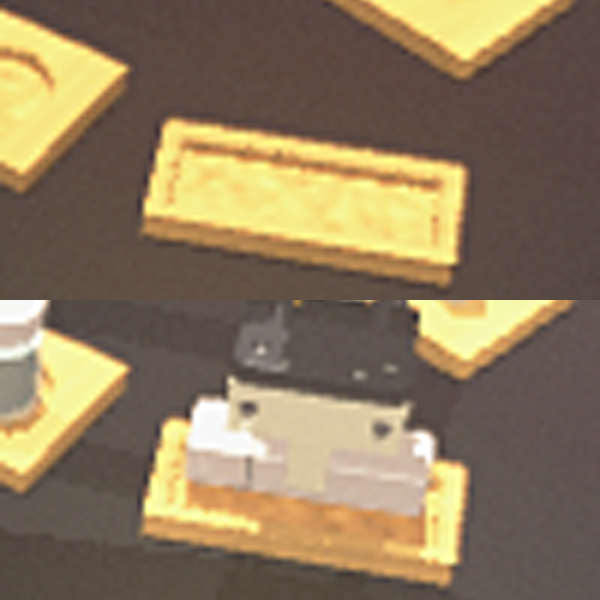

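The case is aligned over its nest: its corners and the nest's match prediction within about 5 px (2 mm), and the yaws agree. I'll lower it.

Call:
apply_moves([
  [20,[1,0,7],0],
  [20,[0,0,5],0],
  [20,[0,0,2.5],0],
  [20,[0,0,1],0],
  [20,[0,0,0],0],
])

```text
t: 30.52
tool_pos: [0.5866, 0.1938, 0.2039]
orientation: [3.109, 0.451, 0.0]
force: [-0.2, -0.2, -0.2]
opening: 0.0334
```

Call:
apply_moves([
  [20,[0,0,0.5],0],
  [20,[0,0,0.5],0],
  [20,[0,0,0],0],
])

```text
t: 30.9
tool_pos: [0.5866, 0.1938, 0.2039]
orientation: [-3.109, -0.451, -0.0]
force: [-5.1, -1.4, 9.6]
opening: 0.0336
```

Contact is at the seated height. I'll release and retreat for a last look.

Call:
apply_moves([
  [38,[0,0,0],0],
  [45,[0,0,0],0],
  [60,[0,0,0],0],
  [70,[0,0,0],0],
  [70,[0,0,-15],0],
])

```text
t: 31.52
tool_pos: [0.5857, 0.1936, 0.2167]
orientation: [3.109, 0.45, -0.005]
force: [0.3, -0.9, -0.3]
opening: 0.0685
```

Call:
apply_moves([
  [70,[0,0,-45],0],
  [70,[0,0,-50],0],
  [70,[0,0,-40],0],
  [70,[-20,55,0],0],
  [70,[-20,55,0],0],
])

```text
t: 32.15
tool_pos: [0.5794, 0.0763, 0.3551]
orientation: [3.108, 0.454, 0.005]
force: [-0.2, -0.3, -0.6]
opening: 0.0704
```

Call:
apply_moves([
  [70,[-20,58,0],0],
  [70,[-20,58,0],0],
  [70,[-20,58,0],0],
  [70,[-20,58,0],0],
  [70,[-20,58,0],0],
])

```text
t: 32.78
tool_pos: [0.5655, -0.2315, 0.3544]
orientation: [3.108, 0.45, 0.003]
force: [0.7, -0.7, 0.7]
opening: 0.0701
```

Call:
apply_moves([
  [70,[10,60,0],0],
  [70,[10,60,0],0],
  [70,[10,60,0],0],
  [70,[0,0,0],0],
  [70,[0,0,0],0],
])

```text
t: 33.4
tool_pos: [0.6456, -0.3936, 0.3528]
orientation: [-3.109, -0.45, 0.0]
force: [-0.4, 0.6, 0.6]
opening: 0.0696
```

Run:
```python
from h import *
print(robot.read_state()["tool_pos"])
s=viewer.read_camera("scene");t=viewer.read_camera("top")
a=cv2.resize(s[75:275,200:480],(784,560),interpolation=cv2.INTER_CUBIC)
cv2.imwrite("pics/top_end.png",t)
b=cv2.resize(t[150:280,185:425],(384,208))
cv2.imwrite("pics/end.png",np.vstack([cv2.resize(s[75:275,200:480],(546,390),interpolation=cv2.INTER_CUBIC),cv2.copyMakeBorder(b,0,0,81,81,cv2.BORDER_CONSTANT)]))
```

```text
[ 0.64561875 -0.39363658  0.3528347 ]
```

View pics/end.png

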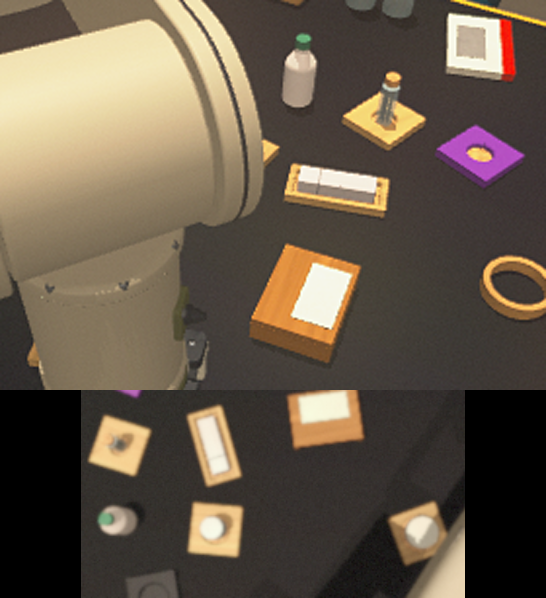

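All four are seated: the vial at (388,100), the case at (338,188), and the jar and tin centred in their nests in the top view at (212,528) and (422,532). The bottle is untouched. I'll do one numeric check on the two round ones, then hand in.

Run:
```python
from h import *
g=lambda x,y,z:p2w("top",185+(x-81)/1.6,150+(y-390)/1.6,z).round(4)
print("jar",g(212,528,.068),"nest .4265 .189","tin",g(422,532,.036),"nest .417 -.198","drink",g(106,519,.115),"was .442 .366")
order.close_job()
```

```text
jar [0.4263 0.1865] nest .4265 .189 tin [ 0.4172 -0.1978] nest .417 -.198 drink [0.4421 0.3656] was .442 .366
the job is handed in; nothing more can be done
```

All four items are seated in their nests and the job is handed in, at about 33.5 s on the robot's clock. I placed the vial, jar, tin and case in that order. I slid the case about 92 mm out from under the step, re-gripped it at its centre and lifted it in.

- **Setting down:** I lowered each item until I felt light contact (5 to 10 N) at its expected seated height, then opened the gripper slowly.
- **Last pictures:** all four stand in their recesses, and the gripper is clear of everything.
- **Positions measured at the end:** the jar is about 2.5 mm from its nest centre and the tin under 1 mm; the clearance is 6 mm on each side. I checked the vial and case by eye only.
- **Drinks bottle:** still where it was, to within 1 mm.
- **One disagreement:** the two cameras differed by about 3 mm on the tin nest's centre. I used a point in between.
- **Scene camera:** the arm hid the jar and tin there at the end, so I checked those two in the top view only.

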